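Stand the round-bottomed flask up in its seat

TASK

The green round-bottomed flask has to wait upright for recorking. First take the cherrywood cork that stands in the brass ring seat of the wooden rest and put it into the white jar; then, without lifting the flask clear of the rest, roll or push it along the slot until its ball drops into the ring seat, tip its neck up off the brass bar so that the flask stands upright in the seat, and let go. Leave the jar, the other cork and the corkscrew where they are.

Things in the scene. Friction and masses are not known exactly. Their poses are not given: they have to be found in the camera images.
- rest: Fixed wooden rest, 124 wide (x) x 315 long (y from -170 to +145), deck 42 high. Origin on the counter on the slot's centre line; x points across (to the neck bar), y along the slot (to the ring seat), z up. The deck is two runners with a 40 wide slot between (x = -20 to +20), running from the -y end into the seat; the floor in slot and seat is 10 above the counter
- seat (a point): Centre of the round brass ring seat at deck height (42), at x = 0, y = +90 of the rest. Hole 80 in diameter, open to the slot on its -y side, rim flush with the deck. The flask's ball sinks in until its centre is 20 above this point (62 above the counter); on the runners the ball's centre is 82 above the counter
- flask: Green glass flask: round bottom, a ball of 90 diameter, with a straight neck of 24 diameter. About 0.3 kg, balance point 6 up the neck from the ball's centre. Origin at the ball's centre, z along the neck. It starts on the runners 115 to 185 from the seat, neck nearly level, pointing to +x of the rest and lying on the low part of the bar. Pushed, the ball rolls along the runners
- flask_lip (a point): Centre of the open end of the neck, 110 from the ball's centre; the lip there is 28 in diameter, 10 long. Once the ball is in the seat the neck leans on the high part of the bar, some 50 deg from upright, perhaps swung round a little. Polished and slippery (friction about 0.25), yet the seat holds the flask at whatever lean it is left; a push low on the neck can roll the ball out of the seat, one near the lip turns it
- cork_in_seat: Large dark cherrywood cork, an upright cylinder of 30 diameter and 70 high, standing on the floor of the ring seat (so its top is 80 above the counter), somewhere near the middle of the hole. Origin at the centre of its underside, z along it. About 35 g
- cork_middle (a point): Middle of that cork, half way along its axis (35 from either end)
- jar: White glazed open jar, loose, 0.8 kg: 104 diameter at the rim, 110 high, wall 5, its mouth at least 90 wide. Origin at the centre of its underside
- cork_spare: The second, identical cork (30 diameter, 70 high), standing on the counter on the bar side of the rest; to be left alone. Origin at the centre of its underside
- corkscrew: Chrome double-lever corkscrew lying on the counter on the side of the rest away from the bar, 130 long, 80 wide, 40 high; to be left alone. Origin under its middle
- press: Fixed cast-iron hand press, foot 160 x 150, 425 high, with a spoked wheel of 164 diameter on top; stands clear to the right, an obstacle. Origin at the centre of its foot
- bar_low (a point): Top of the low part of the round brass neck bar (8 diameter, along the rest at x = +56, y = -165 to +140): 78 above the counter for y = -165 to +5, then rising. Point at y = -80. Thin posts carry it from below
- bar_high (a point): Top of the high part of the same bar, beside the ring seat at y = +90: 90 above the counter for y = +60 to +140
There are look-alikes about, which are no part of the job. Leave any purple or red look-alike of the jar alone.

How it is judged:
By the outcome, as a careful person would: the job done as asked, in the order asked, and still so for the second after the job is handed in, with the robot touching nothing.
It also fails if it takes over 67 s, if anything falls off the work surface, if the arm or the gripper's body presses on something with over 40 N, if the wrist force passes 120 N, or if a joint passes its speed limit or range.

ROBOT

A 6-joint arm with a two-finger parallel gripper is mounted at the origin on the work surface. World frame = base frame: x ahead of the robot, y to its left, z up, the work surface at z = 0. Lengths are in m, angles in rad, forces in N, time in s.
With the tool pointing down it reaches from about 0.325 to 0.775 m from the base axis. Payload 5.5 kg.
Tool frame: the origin (TCP) lies on the centre line of the jaws, within the pads' length; the fingertips stand 17 mm ahead of it and the grasp point (between the pads) lies 2 mm behind it; z points along the fingers, y is the line along which they close (so a half turn about z gives the same grasp; the last joint's range is limited). The gripper opens to 85 mm and grips with 20 to 120 N. Pads are 22 mm wide; open, the fingers measure 114 mm over their backs; the gripper's body (76 mm by 85 mm) begins 54 mm behind the grasp point. The pads swing forward as they close: fully open they stand 13 mm farther back than shut.
Start: joints at [1.154, 0.091, 1.231, -0, 1.82, -0.057], TCP at [0.211, 0.562, 0.211] pointing down, gripper open.
Joint ranges: [-2.87, 2.87], [-0.86, 2.18], [0.17, 2.46], [-1.51, 4.65], [0.06, 2.69], [-2.65, 2.65]. Speed limits (rad/s): [2.57, 2.57, 3.01, 3.14, 3.14, 3.14].

INTERFACE

Orientations are given as a 3x3 rotation matrix whose columns are the frame's x, y, z axes.
In Python, from bench import r gives the robot as it stands.
- The arm moves only by the tool step_arm, never from a script. Its argument "targets" is a list of rows, each an object of numbers: "x", "y", "z": the shift along the tool's x, y, z in units of 200 mm (1.0 is 200 mm); "ax", "ay", "az": the turn, a rotation vector about the tool's x, y, z in units of 30 degrees (1.0 is 30 degrees); "hand": the closure, from -1 (fully open) to 1 (shut), so that 0 is half open. In form: [{"x": .., "y": .., "z": .., "ax": .., "ay": .., "az": .., "hand": ..}, ...]. A call has 1 to 8 rows; each row is the pose to reach, as a shift and turn from the pose commanded when the call began, along the tool's axes at that moment; what a row does not reach only later rows make up. A row lasts 1/10 s, in which the tool goes at most 50 mm and 8.59 degrees, less where a joint would pass 70% of its speed; a pose out of reach is approached as far as the arm can. A call with a number of a shift or a turn outside -1 to 1 is refused whole. A call with a gripper value outside its range is refused whole. The fingers move at their own pace and stop on an object; "squeeze" is the grip in N (left out, the last holds). Time passes only in rows, so rows that repeat a pose let the fingers close. It gives the time, the measured TCP pose, the force, the opening and the grip force at its end, in the units of the state.
- r.read_state(): the state, without advancing time (a new reading comes with each control period).
- r.snapshot(name): name is "scene" or "side" or "wrist"; returns a dict with "color" (384x512x3 uint8, red, green, blue), "range_z" (384x512 float32, m along the optical axis (not along the pixel's ray), 0 where there is no reading), "vfov" (degrees; the focal length in pixels is half the picture's height over the tangent of half this angle, whatever the lens; pixels are square), "cx", "cy" (the principal point, pixels), "k1" (the pictures are not rectified: a ray, as slopes to the right and down, at radius r is drawn at 1 + k1 r^2 times it, then the intrinsics apply), "xyz" and "orientation" of the camera in the world; the wrist camera has in their place "T_tool_cam" (4x4, takes a point from camera to tool coordinates, whose origin is the TCP and whose axes are the flange's). Camera axes: x right, y down, z forward; pixel columns grow to the right and rows downward; lengths in m; the calibration is good to about 2 mm. A picture is of the moment at which its call begins: read the wrist's pose just before it.
- r.finish_job(): hands the job in; it is judged then, once.
Trained networks look in the newest picture that a camera, given by its name, has taken for a name from the list of things; names that differ only in an ending like _2 or _b are one class to them, and where a whole thing is asked for, a point or a joint stands for the part that bears it (a point fixed in the world has none). Each returns a list of dicts, best first, with "score" (0 to 1); they miss things now and then, are a little off and sometimes report something else, mostly with a low value. They report only what shows in the picture. A call takes as long as a camera call. They do not tell look-alikes from the thing itself.
- r.look_for(camera, name): "xy" ([column, row] in pixels, amid what is visible of it).
- r.cut_out(camera, name): "pixels" (384x512 bool, what is visible of it) and "xy" ([column, row] in pixels, amid what is visible of it).
- r.tip_of(camera, name): "xy" ([column, row] in pixels: a listed point, or the origin of a listed thing).
The state is a dict: "time": time; "joints": joint angles; "dq": joint speeds; "tau": joint torques, N m; "tool_pos": TCP position; "tool_rot": TCP orientation; "wrist_force": force on the tool from outside, world axes, zero at the start; "moment": the same for the moment, N m; "finger_gap": finger opening in m; "finger_force": force on a finger pad.
Only numpy, scipy, OpenCV 4.12 (cv2) and the standard library are available. Lean on these libraries where they do the work, as an engineer would, in place of code of your own. Each camera call takes 0.05 s, during which the arm holds its last target. There are 200 camera calls.

## Working session

There is one attempt and no reset: what is moved stays moved. The work goes in short steps, Python scripts to look and compute and a tool call to move; the robot and the scene stay as the last step left them, time stands still between calls to the robot, and variables do not carry over. Pictures are saved under pics/ and viewed, at most 10 in all, crops included, and the job is handed in when it is done.

Besides the shell and the picture viewer there is one more tool, called after "Call:" by a JSON object that holds its "name" and its "arguments". step_arm: Moves the arm, as the interface text tells. Shifts and turns lie within -1 to 1; 1 stands for 200 mm of shift or 30 degrees of turn. Its arguments: {"type":"object","properties":{"targets":{"type":"array","items":{"type":"object","properties":{"x":{"type":"number","minimum":-1,"maximum":1},"y":{"type":"number","minimum":-1,"maximum":1},"z":{"type":"number","minimum":-1,"maximum":1},"ax":{"type":"number","minimum":-1,"maximum":1},"ay":{"type":"number","minimum":-1,"maximum":1},"az":{"type":"number","minimum":-1,"maximum":1},"hand":{"type":"number"}}}},"squeeze":{"type":"number"}},"required":["targets"]}

```bash
mkdir -p pics
cat > h.py <<'E'
import numpy as np, cv2
from bench import r
def K(s):
    f=s["color"].shape[0]/2/np.tan(np.radians(s["vfov"])/2)
    return np.array([[f,0,s["cx"]],[0,f,s["cy"]],[0,0,1.]])
def pose(s,st=None):
    if "T_tool_cam" in s:
        T=np.array(s["T_tool_cam"]);R=np.array(st["tool_rot"]);p=np.array(st["tool_pos"])
        return R@T[:3,:3],R@T[:3,3]+p
    return np.array(s["orientation"]),np.array(s["xyz"])
def rays(s,px):
    px=np.asarray(px,float).reshape(-1,1,2)
    d=cv2.undistortPoints(px,K(s),np.array([s["k1"],0,0,0,0.])).reshape(-1,2)
    # drawn = (1+k1 r^2) * undist
    return np.c_[d,np.ones(len(d))]
def cloud(s,P,mask):
    R,p=P; v,u=np.nonzero(mask&(s["range_z"]>0))
    d=rays(s,np.c_[u,v])*s["range_z"][v,u][:,None]
    return d@R.T+p
def atz(s,P,px,z):
    R,p=P; d=rays(s,px)@R.T
    return p+d*((z-p[2])/d[:,2])[:,None]
def tri(obs):
    A=np.zeros((3,3));b=np.zeros(3);L=[]
    for s,P,px in obs:
        R,p=P;d=(rays(s,px)@R.T)[0];d/=np.linalg.norm(d);M=np.eye(3)-np.outer(d,d);A+=M;b+=M@p;L.append((M,p))
    x=np.linalg.solve(A,b);return x,[np.linalg.norm(M@(x-p)) for M,p in L]
def project(s,P,X):
    R,p=P;c=(np.atleast_2d(X)-p)@R
    return cv2.projectPoints(c,np.zeros(3),np.zeros(3),K(s),np.array([s["k1"],0,0,0,0.]))[0].reshape(-1,2)
def tool(st,X):
    "world point -> tool shift units"
    return np.array(st["tool_rot"]).T@(np.asarray(X)-st["tool_pos"])/0.2
E
cat > a.py <<'E'
from h import *
np.set_printoptions(precision=3,suppress=True)
st=r.read_state();print(st["tool_rot"],st["tool_pos"])
S={};P={}
for c in("scene","side"):
    S[c]=r.snapshot(c);P[c]=pose(S[c]);print(c,P[c][1],S[c]["vfov"],S[c]["k1"])
    im=S[c]["color"][:,:,::-1].copy()
    cv2.imwrite(f"pics/{c}0.png",im)
    for n in("rest","flask","cork_in_seat","jar","cork_spare","corkscrew","press"):
        for k in r.cut_out(c,n)[:3]:
            if k["score"]<.2: continue
            q=cloud(S[c],P[c],k["pixels"]);print(c,n,round(k["score"],2),np.round(k["xy"]),k["pixels"].sum(),np.median(q,0) if len(q) else None,np.percentile(q,[2,98],axis=0).round(3).tolist() if len(q) else None)
    for n in("seat","flask","flask_lip","cork_middle","bar_low","bar_high","rest","jar","cork_in_seat"):
        print(c,"tip",n,[(round(k["score"],2),np.round(k["xy"],1).tolist()) for k in r.tip_of(c,n)[:3]])
import pickle
pickle.dump((S,P),open("s0.pkl","wb"))
E
python3 a.py; python3 -c "
import cv2,numpy as np
cv2.imwrite('pics/both0.png',cv2.resize(np.hstack([cv2.imread('pics/scene0.png'),cv2.imread('pics/side0.png')]),(800,300)))"
```

```text
[[-0.936  0.352 -0.001]
 [ 0.352  0.936 -0.002]
 [ 0.    -0.002 -1.   ]] [0.211 0.561 0.21 ]
scene [ 1.275 -0.507  0.947] 48.76917514556009 -0.14574787932320712
scene rest 0.76 [218. 219.] 3123 [ 0.559 -0.109  0.038] [[0.455, -0.211, 0.001], [0.636, 0.104, 0.084]]
scene flask 0.83 [219. 205.] 870 [ 0.575 -0.087  0.104] [[0.531, -0.125, 0.071], [0.653, -0.049, 0.125]]
scene cork_in_seat 0.6 [250. 188.] 165 [0.523 0.046 0.062] [[0.505, 0.038, 0.015], [0.532, 0.062, 0.079]]
scene jar 0.93 [325. 147.] 1094 [0.548 0.358 0.074] [[0.494, 0.32, 0.003], [0.59, 0.418, 0.11]]
scene jar 0.88 [367. 133.] 997 [0.568 0.52  0.074] [[0.512, 0.488, 0.002], [0.608, 0.585, 0.109]]
scene jar 0.74 [301. 124.] 861 [0.399 0.363 0.077] [[0.342, 0.321, 0.014], [0.439, 0.416, 0.109]]
scene cork_spare 0.49 [259. 228.] 216 [ 0.68  -0.031  0.049] [[0.663, -0.038, 0.005], [0.688, -0.013, 0.072]]
scene press 0.71 [ 67. 216.] 8000 [ 0.513 -0.463  0.222] [[-0.15, -0.536, -0.002], [0.575, -0.368, 0.424]]
scene tip seat [(0.84, [245.6, 183.8])]
scene tip flask [(0.95, [214.5, 205.9])]
scene tip flask_lip [(0.96, [246.6
[... 1101 characters left out ...]
, -0.012, 0.073]]
side corkscrew 0.69 [238. 273.] 506 [ 0.406 -0.13   0.017] [[0.375, -0.168, 0.002], [0.449, -0.039, 0.036]]
side press 0.64 [350. 334.] 8321 [ 0.482 -0.453  0.31 ] [[0.412, -0.53, 0.021], [0.561, -0.372, 0.427]]
side tip seat [(0.62, [240.4, 206.1])]
side tip flask [(0.66, [272.1, 230.1])]
side tip flask_lip [(0.94, [302.0, 202.8])]
side tip cork_middle [(0.62, [238.5, 206.7])]
side tip bar_low [(0.87, [300.3, 221.0])]
side tip bar_high [(0.9, [253.0, 185.8])]
side tip rest [(0.87, [260.8, 233.6])]
side tip jar [(0.96, [191.6, 114.7]), (0.9, [222.6, 178.6]), (0.65, [162.8, 159.5])]
side tip cork_in_seat [(0.74, [302.7, 201.6]), (0.7, [262.4, 231.9]), (0.56, [237.7, 210.5])]
```

View pics/scene0.png

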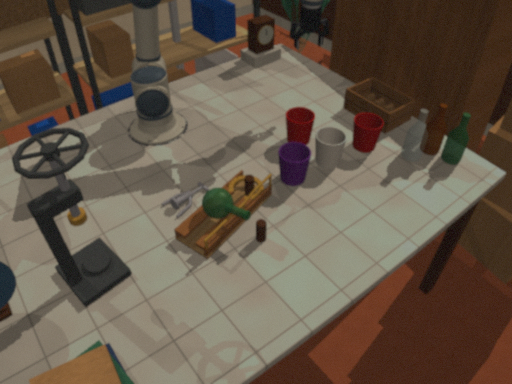

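View pics/side0.png

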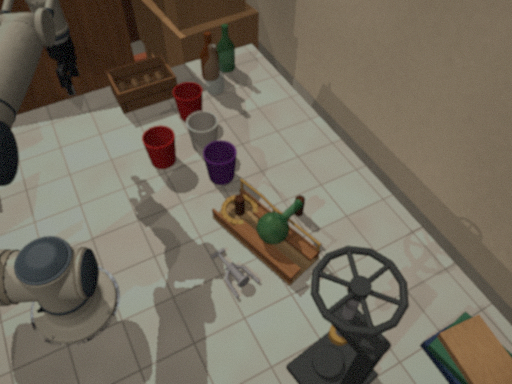

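The scene and side views show the white jar at scene (330,147) and side (202,130). The purple jar is at scene (294,163), with red jars on either side. The flask lies mid-rest at scene (219,205), and the seated cork is at scene (250,185).

```bash
cat > b.py <<'E'
from h import *
import pickle
np.set_printoptions(precision=4,suppress=True)
S,P=pickle.load(open("s0.pkl","rb"))
T=lambda a,b:tri([(S["scene"],P["scene"],a),(S["side"],P["side"],b)])
pts=dict(seat=([245.6,183.8],[240.4,206.1]),flask=([214.5,205.9],[272.1,230.1]),lip=([246.6,214.9],[302.0,202.8]),cm=([248.7,182.6],[238.5,206.7]),bl=([224.6,222.7],[300.3,221]),bh=([261.7,184.3],[253,185.8]),rest=([228.9,212.8],[260.8,233.6]))
for k,v in pts.items(): print(k,*T(*v))
# sphere fit flask, and cluster centres of jar rims/cork tops from depth in both
for c in S:
    s=S[c]; pts3=cloud(s,P[c],np.ones((384,512),bool)); col=s["color"][s["range_z"]>0].astype(int)
    hsv=cv2.cvtColor(s["color"],cv2.COLOR_RGB2HSV)[s["range_z"]>0]
    def rim(x,y,z0,z1,rad,name):
        m=(np.hypot(pts3[:,0]-x,pts3[:,1]-y)<rad)&(pts3[:,2]>z0)&(pts3[:,2]<z1); q=pts3[m]
        if len(q)<3: print(c,name,len(q));return
        a=np.linalg.lstsq(np.c_[2*q[:,:2],np.ones(len(q))],(q[:,:2]**2).sum(1),rcond=None)[0]
        print(c,name,len(q),"mean",q.mean(0),"circ",a[:2],np.sqrt(max(a[2]+a[0]**2+a[1]**2,0)),"zmax",q[:,2].max(),"med hsv",np.median(hsv[m],0))
    rim(.537,.372,.104,.115,.07,"jar white"); rim(.53,.22,.104,.115,.07,"purple"); rim(.515,.05,.073,.09,.03,"cork top"); rim(.68,-.03,.065,.09,.03,"spare")
    m=(hsv[:,0]>40)&(hsv[:,0]<85)&(hsv[:,1]>80)&(abs(pts3[:,0]-.57)<.12)&(abs(pts3[:,1]+.06)<.12)&(pts3[:,2]>.05);q=pts3[m]
    q2=q[np.linalg.norm(q-np.array(T(*([214.5,205.9],[272.1,230.1]))[0]),axis=1)<.055]
    from scipy.optimize import least_squares
    f=least_squares(lambda x:np.linalg.norm(q2-x,axis=1)-.045,q2.mean(0)-[0,0,.03],loss="soft_l1",f_scale=.003).x
    print(c,"ball",f,len(q2))
E
python3 b.py
```

```text
seat [0.5094 0.045  0.0531] [np.float64(0.00028150622765349653), np.float64(0.00028150622765340703)]
flask [ 0.5425 -0.0866  0.0713] [np.float64(0.004734313916313213), np.float64(0.004734313916313382)]
lip [ 0.651  -0.057   0.1017] [np.float64(0.0009649899366568213), np.float64(0.0009649899366569357)]
cm [0.5065 0.0558 0.0456] [np.float64(0.0037955513708652177), np.float64(0.0037955513708651453)]
bl [ 0.6214 -0.1045  0.0832] [np.float64(0.005458275580993606), np.float64(0.00545827558099352)]
bh [0.5648 0.0673 0.0846] [np.float64(0.004578366037008279), np.float64(0.004578366037008342)]
rest [ 0.534  -0.0366 -0.0017] [np.float64(0.0014421536207229406), np.float64(0.0014421536207228766)]
scene jar white 140 mean [0.544  0.3672 0.1077] circ [0.5418 0.3692] 0.0498432566038114 zmax 0.11261151366927802 med hsv [ 21.5  39.  117. ]
scene purple 135 mean [0.5334 0.2172 0.107 ] circ [0.5334 0.2184] 0.04902584757144066 zmax 0.1112398097648496 med hsv [145. 138.  67.]
scene cork top 57 mean [0.5172 0.0523 0.0774] circ [0.5166 0.0525] 0.010723350883768707 zmax 0.08003606698124477 med hsv [ 12. 148.  65.]
scene spare 69 mean [ 0.6754 -0.025   0.0689] circ [ 0.6744 -0.0245] 0.010685988085566932 zmax 0.07276176528580613 med hsv [ 11. 139.  68.]
scene ball [ 0.5473 -0.0832  0.0791] 528
side jar white 164 mean [0.5365 0.3707 0.1085] circ [0.5359 0.3721] 0.048481067345095885 zmax 0.11492339699142773 med hsv [ 22.  33. 118.]
side purple 209 mean [0.5278 0.2226 0.109 ] circ [0.5282 0.221 ] 0.04890294509956424 zmax 0.11497866737540507 med hsv [145. 121.  73.]
side cork top 77 mean [0.5095 0.0551 0.0801] circ [0.5098 0.0561] 0.011092410321690411 zmax 0.08423831975714191 med hsv [ 12. 155.  70.]
side spare 48 mean [ 0.6718 -0.0203  0.0699] circ [ 0.6707 -0.0211] 0.010038491625599943 zmax 0.07445460676319304 med hsv [ 15.  106.   75.5]
side ball [ 0.544  -0.0802  0.0813] 596
```

Call:
{"name": "step_arm", "arguments": {"targets": [{"x":-0.2,"y":-0.16},{"x":-0.4,"y":-0.31},{"x":-0.6,"y":-0.47},{"x":-0.77,"y":-0.615},{"x":-0.77,"y":-0.615}]}}

```text
schema error: expected keys x, y, z, ax, ay, az, hand
```

Call:
{"name": "step_arm", "arguments": {"targets": [{"x":-0.2,"y":-0.16},{"x":-0.4,"y":-0.31},{"x":-0.6,"y":-0.47},{"x":-0.77,"y":-0.615},{"x":-0.77,"y":-0.615}]}}

```text
schema error: expected keys x, y, z, ax, ay, az, hand
```

Call:
{"name": "step_arm", "arguments": {"targets": [{"x":-0.2,"y":-0.16,"az":-0.25,"hand":0},{"x":-0.4,"y":-0.31,"az":-0.5,"hand":0},{"x":-0.6,"y":-0.47,"az":-0.75,"hand":0},{"x":-0.77,"y":-0.615,"az":-1,"hand":0},{"x":-0.77,"y":-0.615,"az":-1,"hand":0}]}}

```text
schema error: expected keys x, y, z, ax, ay, az, hand
```

Call:
{"name": "step_arm", "arguments": {"targets": [{"az":-0.21,"hand":0},{"az":-0.21,"hand":0}]}}

```text
schema error: expected keys x, y, z, ax, ay, az, hand
```

```bash
cat > w.py <<'E'
from h import *
import sys
np.set_printoptions(precision=4,suppress=True)
st=r.read_state();s=r.snapshot("wrist");P=pose(s,st)
print("t",st["time"],"tcp",np.array(st["tool_pos"]),"cam",P[1],"gap",st["finger_gap"],"\nR",np.array(st["tool_rot"]).round(3).tolist(),"\nj",np.array(st["joints"]),np.array(st["wrist_force"]))
name=sys.argv[1]
cv2.imwrite(f"pics/{name}.png",s["color"][:,:,::-1])
for n in sys.argv[2:]:
    for k in r.tip_of("wrist",n)[:2]: print("tip",n,round(k["score"],2),np.round(k["xy"],1))
    if n in("flask","cork_in_seat","jar","rest"):
      for k in r.cut_out("wrist",n)[:2]:
        q=cloud(s,P,k["pixels"]); print("cut",n,round(k["score"],2),np.round(k["xy"],1),k["pixels"].sum(),q.mean(0) if len(q) else "", np.percentile(q,[2,98],axis=0).tolist() if len(q) else "")
import pickle;pickle.dump((s,P,st),open(name+".pkl","wb"))
E
python3 w.py w1 seat cork_in_seat cork_middle flask bar_high bar_low rest
```

```text
t 1.7 tcp [0.2113 0.5616 0.2109] cam [0.1456 0.5863 0.3744] gap 0.0851713359747376 
R [[-0.936, 0.352, -0.0], [0.352, 0.936, -0.0], [0.0, -0.0, -1.0]] 
j [ 1.1543  0.0911  1.2307  0.      1.8198 -0.0567] [ 0.5653 -0.1837  0.3157]
```

View pics/w1.png

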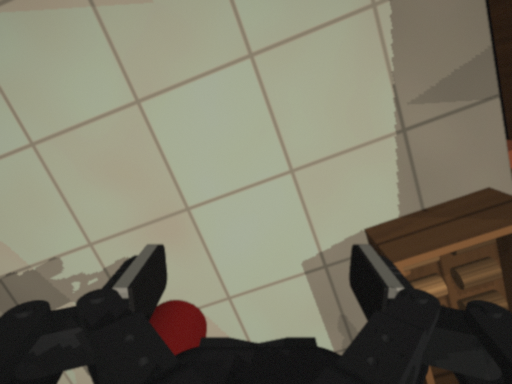

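All seven keys are needed, so the arm has not moved. The picture shows bare counter with a red jar cap at (180,325).

Call:
{"name": "step_arm", "arguments": {"targets": [{"x":-0.2,"y":-0.16,"z":0,"ax":0,"ay":0,"az":0,"hand":-1},{"x":-0.4,"y":-0.31,"z":0,"ax":0,"ay":0,"az":0,"hand":-1},{"x":-0.6,"y":-0.47,"z":0,"ax":0,"ay":0,"az":0,"hand":-1},{"x":-0.77,"y":-0.615,"z":0,"ax":0,"ay":0,"az":0,"hand":-1},{"x":-0.77,"y":-0.615,"z":0,"ax":0,"ay":0,"az":0,"hand":-1}]}}

```text
time: 2.75
tool_pos: [0.3147, 0.3883, 0.2116]
tool_rot: [[-0.934, 0.358, 0.002], [0.358, 0.934, -0.001], [-0.002, 0.0, -1.0]]
wrist_force: [0.0, 1.3, 0.4]
finger_gap: 0.0853
finger_force: 0.0
```

Call:
{"name": "step_arm", "arguments": {"targets": [{"x":-0.2,"y":-0.16,"z":0,"ax":0,"ay":0,"az":0,"hand":-1},{"x":-0.4,"y":-0.31,"z":0,"ax":0,"ay":0,"az":0,"hand":-1},{"x":-0.6,"y":-0.47,"z":0,"ax":0,"ay":0,"az":0,"hand":-1},{"x":-0.77,"y":-0.615,"z":0,"ax":0,"ay":0,"az":0,"hand":-1},{"x":-0.77,"y":-0.615,"z":0,"ax":0,"ay":0,"az":0,"hand":-1}]}}

```text
time: 3.25
tool_pos: [0.4151, 0.2189, 0.2109]
tool_rot: [[-0.934, 0.358, 0.001], [0.358, 0.934, -0.002], [-0.002, -0.001, -1.0]]
wrist_force: [-1.5, 0.5, 0.2]
finger_gap: 0.0853
finger_force: 0.0
```

Call:
{"name": "step_arm", "arguments": {"targets": [{"x":-0.2,"y":-0.16,"z":0,"ax":0,"ay":0,"az":-0.25,"hand":0},{"x":-0.4,"y":-0.31,"z":0,"ax":0,"ay":0,"az":-0.5,"hand":0},{"x":-0.6,"y":-0.47,"z":0,"ax":0,"ay":0,"az":-0.75,"hand":0},{"x":-0.77,"y":-0.615,"z":0,"ax":0,"ay":0,"az":-1,"hand":0},{"x":-0.77,"y":-0.615,"z":0,"ax":0,"ay":0,"az":-1,"hand":0}]}}

```text
time: 3.75
tool_pos: [0.5151, 0.0511, 0.2102]
tool_rot: [[-0.987, -0.164, -0.0], [-0.164, 0.987, -0.001], [0.001, -0.001, -1.0]]
wrist_force: [-0.4, 0.6, -0.6]
finger_gap: 0.0427
finger_force: 0.0
```

Call:
{"name": "step_arm", "arguments": {"targets": [{"x":0,"y":0,"z":0,"ax":0,"ay":0,"az":-0.21,"hand":0},{"x":0,"y":0,"z":0,"ax":0,"ay":0,"az":-0.21,"hand":0}]}}

```text
time: 3.95
tool_pos: [0.5138, 0.0545, 0.2107]
tool_rot: [[-0.963, -0.27, -0.001], [-0.27, 0.963, 0.001], [0.0, 0.001, -1.0]]
wrist_force: [-0.2, 0.2, -0.1]
finger_gap: 0.0427
finger_force: 0.0
```

```bash
python3 w.py w2 seat cork_in_seat cork_middle flask bar_high bar_low rest
```

```text
t 3.95 tcp [0.5138 0.0545 0.2107] cam [0.4463 0.0349 0.3742] gap 0.04266499596361841 
R [[-0.963, -0.27, -0.001], [-0.27, 0.963, 0.001], [0.0, 0.001, -1.0]] 
j [ 0.0392 -0.1327  1.4518  0.0008  1.8231 -1.8051] [-0.201   0.2442 -0.0736]
tip seat 0.96 [252.7 163.3]
tip cork_in_seat 0.7 [258.9 163.2]
cut cork_in_seat 0.67 [258.8 174.1] 918 [0.5104 0.0527 0.0717] [[0.4989344558445432, 0.040194428106093916, 0.018183437749918013], [0.5262645986141502, 0.06603913064292724, 0.08166321313093156]]
cut cork_in_seat 0.31 [109. 179.] 9635 [ 0.5514 -0.0709  0.1084] [[0.5047364654165726, -0.11293974948342748, 0.04325812566962403], [0.6387885977620394, -0.04049706503347114, 0.12647936885603692]]
tip cork_middle 0.57 [260.8 168.2]
tip flask 0.57 [110.5 171.3]
cut flask 0.95 [111.5 181.6] 9367 [ 0.5508 -0.0702  0.1101] [[0.5048035073691155, -0.11071812264259417, 0.08239936050838383], [0.6377075634780485, -0.04051933881133663, 0.12646951133992365]]
tip bar_high 0.64 [251.1 227.5]
tip bar_low 0.88 [ 85.1 228.6]
tip rest 0.63 [179.8 159.5]
cut rest 0.57 [186.8 155.4] 25253 [ 0.5328 -0.0392  0.0369] [[0.45149753991574515, -0.2025589732452171, 0.00904950702644965], [0.6278997194317377, 0.09901978784957322, 0.08859764992959436]]
```

View pics/w2.png

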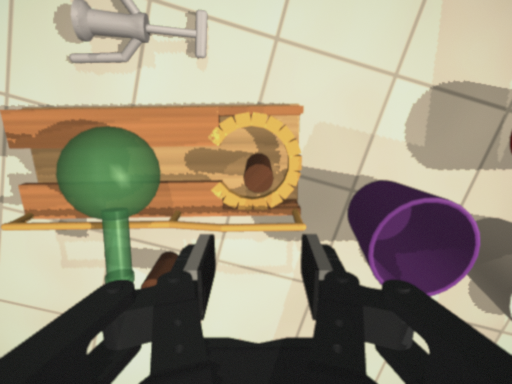

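The wrist view shows the cork top at (258,174) inside the ring centred at (258,162), the ball at (110,171) and the bar along row ~228, all aligned with the tool. The jaws are roughly over the cork.

```bash
cat > c.py <<'E'
from h import *
import pickle
from scipy.optimize import least_squares
np.set_printoptions(precision=4,suppress=True)
s,P,st=pickle.load(open("w2.pkl","rb"))
q=cloud(s,P,np.ones((384,512),bool))
m=(np.hypot(q[:,0]-.512,q[:,1]-.053)<.03)&(q[:,2]>.074)&(q[:,2]<.09);c=q[m]
print("corktop",len(c),c.mean(0),(c.min(0)+c.max(0))/2)
print("seat@42",atz(s,P,[252.7,163.3],.042),"ring px",atz(s,P,[257,162],.042))
b=[.5455,-.0815,.081];c=q[np.linalg.norm(q-b,axis=1)<.055];c=c[c[:,2]>.06]
f=least_squares(lambda x:np.linalg.norm(c-x,axis=1)-.045,b,loss="soft_l1",f_scale=.002).x;print("ball",f)
print("bar high/low",atz(s,P,[[251,227.5]],.09),atz(s,P,[[85,228.6]],.078))
print("deck edge (x=-62)",atz(s,P,[[5,107],[300,104]],.042))
h=cv2.cvtColor(s["color"],cv2.COLOR_RGB2HSV);v,u=np.nonzero((h[...,0]>18)&(h[...,0]<30)&(h[...,1]>130)&(h[...,2]>110))
k=(u>200)&(u<310)&(v>105)&(v<215);g=atz(s,P,np.c_[u,v][k],.042);a=np.linalg.lstsq(np.c_[2*g[:,:2],np.ones(len(g))],(g[:,:2]**2).sum(1),rcond=None)[0];print("ring circ",a[:2],np.sqrt(a[2]+a[0]**2+a[1]**2),k.sum())
nk=q[(q[:,2]>.075)&(np.hypot(q[:,0]-f[0],q[:,1]-f[1])>.055)&(np.hypot(q[:,0]-f[0],q[:,1]-f[1])<.105)&(q[:,1]>-.1)&(q[:,1]<0)&(q[:,0]>.58)];print("neck top",nk.mean(0),np.degrees(np.arctan2(*(nk.mean(0)-f)[1::-1])))
E
python3 c.py
```

```text
corktop 711 [0.5128 0.054  0.0802] [0.5132 0.0542 0.0782]
seat@42 [[0.5085 0.0471 0.042 ]] ring px [[0.5058 0.0512 0.042 ]]
ball [ 0.5473 -0.0826  0.0819]
bar high/low [[0.5618 0.0608 0.09  ]] [[ 0.6137 -0.1019  0.078 ]]
deck edge (x=-62) [[ 0.5208 -0.2133  0.042 ]
 [ 0.4357  0.0776  0.042 ]]
ring circ [0.5084 0.046 ] 0.046871094507168955 2539
neck top [ 0.613  -0.0524  0.0956] 24.690575486340737
```

Call:
{"name": "step_arm", "arguments": {"targets": [{"x":0,"y":0,"z":0.2,"ax":0,"ay":0,"az":0,"hand":-0.4},{"x":0,"y":0,"z":0.4,"ax":0,"ay":0,"az":0,"hand":-0.4},{"x":0,"y":0,"z":0.57,"ax":0,"ay":0,"az":0,"hand":-0.4},{"x":0,"y":0,"z":0.68,"ax":0,"ay":0,"az":0,"hand":-0.4},{"x":0,"y":0,"z":0.725,"ax":0,"ay":0,"az":0,"hand":-0.4},{"x":0,"y":0,"z":0.725,"ax":0,"ay":0,"az":0,"hand":-0.4},{"x":0,"y":0,"z":0.725,"ax":0,"ay":0,"az":0,"hand":0.5},{"x":0,"y":0,"z":0.725,"ax":0,"ay":0,"az":0,"hand":0.6}], "squeeze": 25}}

```text
time: 5.3
tool_pos: [0.5149, 0.0536, 0.068]
tool_rot: [[-0.963, -0.27, 0.003], [-0.27, 0.963, 0.0], [-0.003, -0.001, -1.0]]
wrist_force: [0.5, 0.1, -0.4]
finger_gap: 0.0316
finger_force: 0.0
```

Call:
{"name": "step_arm", "arguments": {"targets": [{"x":0,"y":0,"z":0,"ax":0,"ay":0,"az":0,"hand":0.7},{"x":0,"y":0,"z":0,"ax":0,"ay":0,"az":0,"hand":0.7},{"x":0,"y":0,"z":0,"ax":0,"ay":0,"az":0,"hand":0.7}]}}

```text
time: 5.6
tool_pos: [0.514, 0.0535, 0.0664]
tool_rot: [[-0.963, -0.27, 0.001], [-0.27, 0.963, 0.0], [-0.001, -0.0, -1.0]]
wrist_force: [-0.5, 0.4, 0.2]
finger_gap: 0.013
finger_force: 0.0
```

```bash
python3 w.py w3 seat cork_in_seat
python3 - <<'E'
from h import *
s=r.snapshot("side");c=r.snapshot("scene")
f=lambda i,x,y:cv2.resize(i[y-45:y+45,x-60:x+60,::-1],(400,300),interpolation=cv2.INTER_CUBIC)
w=cv2.imread("pics/w3.png")
cv2.imwrite("pics/m3.png",np.vstack([np.hstack([f(s["color"],245,205),f(c["color"],245,185)]),np.hstack([cv2.resize(w,(400,300)),np.zeros((300,400,3),np.uint8)])]))
E
```

```text
t 5.6 tcp [0.514  0.0535 0.0664] cam [0.4463 0.034  0.2298] gap 0.0130464364185651 
R [[-0.963, -0.27, 0.001], [-0.27, 0.963, 0.0], [-0.001, -0.0, -1.0]] 
j [ 0.038  -0.1146  1.6907  0.      1.5647 -1.8066] [-0.5376  0.3569  0.23  ]
tip seat 0.75 [250.6 202.4]
tip seat 0.17 [261.8 203.6]
tip cork_in_seat 0.74 [260.3 204.1]
cut cork_in_seat 0.62 [259.4 221.7] 2786 [0.5073 0.0519 0.0668] [[0.4989901159083306, 0.040216420103765624, 0.01820707583301781], [0.5258055664739678, 0.0636840876903367, 0.08154428185019166]]
```

View pics/m3.png

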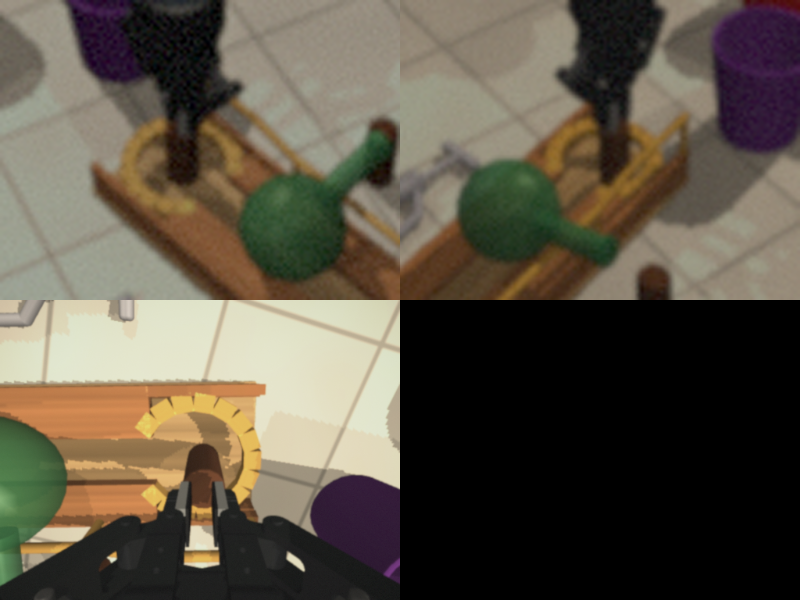

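The crops show the cork still standing, nearly fully visible below the closed fingers at scene crop (612,150). I'll check from depth where the fingertips really are.

Run:
```python
from h import *
import pickle
np.set_printoptions(precision=4,suppress=True)
s,P,st=pickle.load(open("w3.pkl","rb"))
R=np.array(st["tool_rot"]);p=np.array(st["tool_pos"])
Z=s["range_z"]
def dump(name,u0,u1,v0,v1,s,P):
    m=np.zeros((384,512),bool);m[v0:v1,u0:u1]=True
    q=cloud(s,P,m);t=(q-p)@R
    print(name,len(q))
    for a in np.arange(-.06,.03,.01):
        k=(t[:,2]>a)&(t[:,2]<a+.01)&(np.abs(t[:,0])<.05)&(abs(t[:,1])<.05)
        if k.sum()>3: print(" tool z",round(a,2),k.sum(),"x",np.percentile(t[k,0],[5,50,95])*1e3,"y",np.percentile(t[k,1],[5,50,95])*1e3)
dump("wrist",200,310,190,384,s,P)
for c in("side","scene"):
    s2=r.snapshot(c);P2=pose(s2);uv=project(s2,P2,[p,p+R[:,2]*.017,[.513,.054,.08],[.513,.054,.01]]);print(c,uv.tolist())
    dump(c,*[int(x) for x in(uv[0,0]-25,uv[0,0]+25,uv[0,1]-45,uv[0,1]+25)],s2,P2)
    cv2.imwrite(f"pics/{c}3.png",s2["color"][:,:,::-1])
```

```text
wrist 21257
 tool z -0.06 1038 x [-9.5796  6.6195 10.498 ] y [-12.4715   5.7904  11.5432]
 tool z -0.05 801 x [-3.1759  6.4638 10.4252] y [-19.245   -6.93    18.0218]
 tool z -0.04 640 x [-4.8192  6.4865 10.6535] y [-18.9337  -6.9104  17.8835]
 tool z -0.03 744 x [-49.3071 -45.8684  10.6023] y [-12.2024  -0.3258  11.2583]
 tool z -0.02 1694 x [-44.489    3.0367  13.3951] y [-8.1099  0.2135 10.1456]
 tool z -0.01 301 x [ 7.0424 12.9725 14.6798] y [-11.3468   0.7682  12.9463]
 tool z 0.0 251 x [ 6.8686 13.0294 14.6479] y [-11.5979   0.3019  12.8169]
 tool z 0.01 208 x [ 7.4027 13.1237 14.6973] y [-11.4087   0.338   12.6935]
 tool z 0.02 1364 x [-48.1005 -27.1387  13.5673] y [-38.4374  -0.263   32.6101]
side [[240.42409295533392, 200.77987397573315], [240.55494165963802, 204.31936632655376], [239.93745720030884, 197.90573967761415], [240.46846596487237, 212.26366160976733]]
side 3489
 tool z -0.06 19 x [ 4.8967 11.0989 14.3519] y [-14.4396   8.4662  15.3471]
 tool z -0.05 26 x [ 2.328   9.8476 13.1638] y [-18.6036  -7.1617  11.9785]
 tool z -0.04 25 x [-3.9338  8.3594 13.8541] y [-17.63
[... 678 characters left out ...]
 -0.06 23 x [-13.1403 -10.3752  -4.8531] y [-22.9912   2.9066   9.4678]
 tool z -0.05 24 x [-13.0786  -8.1662   1.3975] y [-21.9532 -10.8363  11.1665]
 tool z -0.04 31 x [-13.8746  -8.1308   3.2144] y [-23.4184 -13.9254   7.9428]
 tool z -0.03 36 x [-49.6377 -12.5882  -2.5528] y [-25.7922  -4.3394  27.9609]
 tool z -0.02 30 x [-48.9586 -10.7843   1.3249] y [-34.5681  -5.7305   8.3976]
 tool z -0.01 28 x [-48.9011  -7.1496   3.1784] y [-15.939   -9.0462  36.7881]
 tool z 0.0 22 x [-46.911  -11.4221   2.7204] y [-14.4641 -10.6096  36.5378]
 tool z 0.01 26 x [-40.1281 -11.4456   3.5953] y [-15.4601 -10.7011  29.8875]
 tool z 0.02 227 x [-48.3482 -17.0093  47.365 ] y [-46.8503  -9.2282  39.3395]
```

Run:
```python
from h import *
import pickle
np.set_printoptions(precision=1,suppress=True)
for n in("w1","w2","w3"):
    s,P,st=pickle.load(open(n+".pkl","rb")); R=np.array(st["tool_rot"]);p=np.array(st["tool_pos"])
    m=np.ones((384,512),bool);q=cloud(s,P,m);t=(q-p)@R*1e3
    k=(abs(t[:,1])<75)&(abs(t[:,0])<15)&(t[:,2]<(60 if n!="w3" else -16))&(t[:,2]>-70);t=t[k]
    print(n,len(t),"z max pct",np.percentile(t[:,2],[90,95,98,99,100]))
    for a in range(-60,40,10):
        j=(t[:,2]>a)&(t[:,2]<=a+10)
        if j.sum()>3: print(a,j.sum(),"x",np.percentile(t[j,0],[2,50,98]),"|y|",np.percentile(abs(t[j,1]),[2,50,98]))
```

```text
w1 4897 z max pct [-40.9 -38.4 -36.2 -35.4 -33.6]
-60 1648 x [-11.3   5.8  10.4] |y| [42.2 42.9 55.8]
-50 1248 x [-11.2   5.7  10.4] |y| [42.3 42.8 55.5]
-40 405 x [-11.2   0.9  10.1] |y| [42.3 42.7 48.3]
w2 4846 z max pct [-33.4 -30.  -27.1 -25.1 -21.6]
-60 1137 x [-11.    6.3  10.6] |y| [20.6 22.2 33.8]
-50 988 x [-10.8   6.2  10.6] |y| [20.6 23.6 34.7]
-40 798 x [-10.9   6.2  10.5] |y| [20.7 23.4 34.5]
-30 244 x [-10.7   3.4  10.3] |y| [20.6 21.9 28.2]
w3 4619 z max pct [-33.8 -30.3 -27.8 -26.4 -16.4]
-60 1038 x [-11.2   6.6  10.7] |y| [ 5.8  7.8 17.5]
-50 801 x [-8.2  6.5 10.6] |y| [ 5.8 11.9 20.1]
-40 640 x [-9.   6.5 10.8] |y| [ 5.8 11.5 19.9]
-30 211 x [-8.1 10.3 10.9] |y| [ 5.8 10.  18. ]
```

Run:
```python
import cv2,numpy as np
a=cv2.imread("pics/w3.png")[190:360,180:340];b=cv2.imread("pics/side3.png")[150:235,190:290];
cv2.imwrite("pics/m4.png",np.hstack([cv2.resize(a,(400,425)),cv2.resize(b,(400,425),interpolation=cv2.INTER_CUBIC)]))
```

```text
(no output)
```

View pics/m4.png

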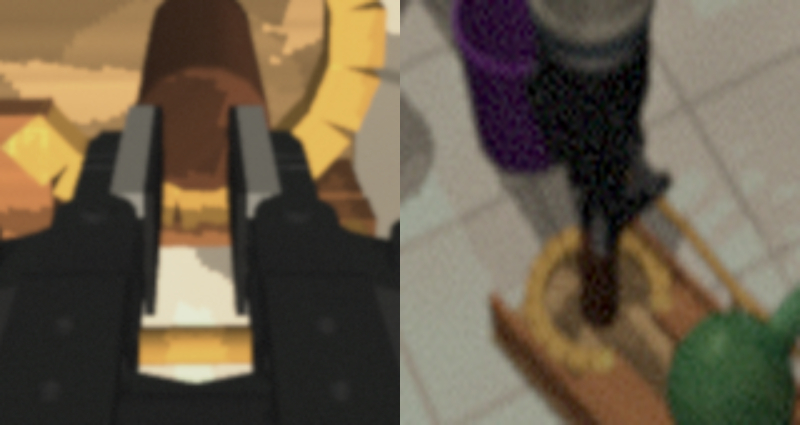

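The close-up shows the pads hovering at the cork top (200,110 in the crop). Depth puts the fingertips about 20 mm behind the reported TCP when shut and 34 mm when open, not 17 mm ahead. I'll work with those measured offsets.

Call:
{"name": "step_arm", "arguments": {"targets": [{"x":0,"y":0,"z":0,"ax":0,"ay":0,"az":0,"hand":-0.4},{"x":0,"y":0,"z":0,"ax":0,"ay":0,"az":0,"hand":-0.4},{"x":0,"y":0,"z":0,"ax":0,"ay":0,"az":0,"hand":-0.4},{"x":0,"y":0,"z":0.1,"ax":0,"ay":0,"az":0,"hand":-0.4},{"x":0,"y":0,"z":0.18,"ax":0,"ay":0,"az":0,"hand":-0.4},{"x":0,"y":0,"z":0.2,"ax":0,"ay":0,"az":0,"hand":-0.4},{"x":0,"y":0,"z":0.2,"ax":0,"ay":0,"az":0,"hand":-0.4},{"x":0,"y":0,"z":0.2,"ax":0,"ay":0,"az":0,"hand":0.2}]}}

```text
time: 6.8
tool_pos: [0.514, 0.0536, 0.0263]
tool_rot: [[-0.963, -0.27, 0.0], [-0.27, 0.963, 0.0], [-0.0, -0.0, -1.0]]
wrist_force: [0.0, 0.1, 0.2]
finger_gap: 0.0468
finger_force: 0.0
```

Call:
{"name": "step_arm", "arguments": {"targets": [{"x":0,"y":0,"z":0,"ax":0,"ay":0,"az":0,"hand":0.7},{"x":0,"y":0,"z":0,"ax":0,"ay":0,"az":0,"hand":0.7},{"x":0,"y":0,"z":0,"ax":0,"ay":0,"az":0,"hand":0.7},{"x":0,"y":0,"z":0,"ax":0,"ay":0,"az":0,"hand":0.7}]}}

```text
time: 7.2
tool_pos: [0.5144, 0.0536, 0.0268]
tool_rot: [[-0.963, -0.27, 0.002], [-0.27, 0.963, 0.0], [-0.002, -0.0, -1.0]]
wrist_force: [-0.5, -0.3, 3.7]
finger_gap: 0.0295
finger_force: 27.2
```

Call:
{"name": "step_arm", "arguments": {"targets": [{"x":0,"y":0,"z":-0.15,"ax":0,"ay":0,"az":0,"hand":0.7},{"x":0,"y":0,"z":-0.35,"ax":0,"ay":0,"az":0,"hand":0.7},{"x":0,"y":0,"z":-0.6,"ax":0,"ay":0,"az":0,"hand":0.7},{"x":0,"y":0,"z":-0.85,"ax":0,"ay":0,"az":0,"hand":0.7},{"x":0,"y":0,"z":-0.85,"ax":0,"ay":0,"az":0,"hand":0.7}]}}

```text
time: 7.7
tool_pos: [0.5165, 0.0537, 0.2048]
tool_rot: [[-0.963, -0.27, 0.014], [-0.27, 0.963, 0.001], [-0.013, -0.003, -1.0]]
wrist_force: [0.3, -0.3, 0.1]
finger_gap: 0.0291
finger_force: 26.8
```

Call:
{"name": "step_arm", "arguments": {"targets": [{"x":-0.07,"y":0.19,"z":0,"ax":0,"ay":0,"az":0,"hand":0.7},{"x":-0.14,"y":0.38,"z":0,"ax":0,"ay":0,"az":0,"hand":0.7},{"x":-0.21,"y":0.57,"z":0,"ax":0,"ay":0,"az":0,"hand":0.7},{"x":-0.275,"y":0.745,"z":0,"ax":0,"ay":0,"az":0,"hand":0.7}]}}

```text
time: 8.1
tool_pos: [0.5262, 0.2135, 0.195]
tool_rot: [[-0.963, -0.27, -0.001], [-0.27, 0.963, -0.0], [0.001, 0.0, -1.0]]
wrist_force: [0.4, -0.3, -0.6]
finger_gap: 0.0291
finger_force: 26.8
```

Call:
{"name": "step_arm", "arguments": {"targets": [{"x":-0.07,"y":0.19,"z":0,"ax":0,"ay":0,"az":0,"hand":0.7},{"x":-0.14,"y":0.38,"z":0,"ax":0,"ay":0,"az":0,"hand":0.7},{"x":-0.21,"y":0.57,"z":0,"ax":0,"ay":0,"az":0,"hand":0.7},{"x":-0.275,"y":0.745,"z":0,"ax":0,"ay":0,"az":0,"hand":0.7},{"x":-0.275,"y":0.745,"z":0,"ax":0,"ay":0,"az":0,"hand":0.7}]}}

```text
time: 8.6
tool_pos: [0.5378, 0.3743, 0.193]
tool_rot: [[-0.961, -0.275, -0.003], [-0.275, 0.961, -0.0], [0.003, 0.001, -1.0]]
wrist_force: [0.2, -0.6, -0.5]
finger_gap: 0.0287
finger_force: 26.8
```

```bash
python3 w.py w5 cork_in_seat jar
python3 - <<'E'
from h import *
import pickle
np.set_printoptions(precision=4,suppress=True)
for s,P,n in[pickle.load(open("w5.pkl","rb"))[:2]+("wrist",)]+[(lambda s:(s,pose(s),c))(r.snapshot(c)) for c in("side","scene")]:
    q=cloud(s,P,np.ones((384,512),bool));q=q[(q[:,2]>.102)&(q[:,2]<.116)&(np.hypot(q[:,0]-.539,q[:,1]-.37)<.07)]
    if len(q)>10:
        a=np.linalg.lstsq(np.c_[2*q[:,:2],np.ones(len(q))],(q[:,:2]**2).sum(1),rcond=None)[0];print(n,len(q),a[:2],np.sqrt(a[2]+a[0]**2+a[1]**2),q[:,2].mean())
E
```

```text
t 8.6 tcp [0.5378 0.3743 0.193 ] cam [0.4709 0.3545 0.3567] gap 0.028701574607953348 
R [[-0.961, -0.275, -0.003], [-0.275, 0.961, -0.0], [0.003, 0.001, -1.0]] 
j [ 0.5552  0.2431  1.0937  0.0016  1.8078 -1.2937] [ 0.2239 -0.6499 -0.5075]
tip cork_in_seat 0.57 [257.1 222.8]
cut cork_in_seat 0.7 [258.4 261.9] 6320 [0.5326 0.3723 0.2348] [[0.5230184858937315, 0.3599057735855776, 0.18479782255909494], [0.5498361479108026, 0.3859041879015262, 0.24768521065947768]]
tip jar 0.9 [383.5 218.7]
tip jar 0.69 [291.7  27. ]
cut jar 0.87 [309.6  28.5] 8310 [0.3963 0.3829 0.0431] [[0.3632625434618358, 0.3300767743224616, 0.005043448264178468], [0.4382669783753147, 0.41997434460381383, 0.11116696641525135]]
cut jar 0.8 [ 78.4 123.7] 15919 [0.535  0.2066 0.0679] [[0.4847893425195146, 0.17394575191770023, 0.00559533368783889], [0.5770693987093004, 0.26911216345874084, 0.11100254453894474]]
wrist 2142 [0.5392 0.3714] 0.04830111253522758 0.1091785466025726
side 195 [0.5355 0.3723] 0.04849247852565806 0.10777297421561872
scene 164 [0.5418 0.3691] 0.04967904375280497 0.10687633219004446
```

Call:
{"name": "step_arm", "arguments": {"targets": [{"x":0,"y":-0.015,"z":0.2,"ax":0,"ay":0,"az":0,"hand":0.7},{"x":0,"y":-0.015,"z":0.4,"ax":0,"ay":0,"az":0,"hand":0.7},{"x":0,"y":-0.015,"z":0.58,"ax":0,"ay":0,"az":0,"hand":0.7},{"x":0,"y":-0.015,"z":0.69,"ax":0,"ay":0,"az":0,"hand":0.7},{"x":0,"y":-0.015,"z":0.72,"ax":0,"ay":0,"az":0,"hand":0.7},{"x":0,"y":-0.015,"z":0.72,"ax":0,"ay":0,"az":0,"hand":0.7},{"x":0,"y":-0.015,"z":0.72,"ax":0,"ay":0,"az":0,"hand":0.05},{"x":0,"y":-0.015,"z":0.72,"ax":0,"ay":0,"az":0,"hand":0.05}]}}

```text
time: 9.75
tool_pos: [0.5411, 0.3679, 0.0547]
tool_rot: [[-0.963, -0.27, 0.004], [-0.27, 0.963, 0.002], [-0.004, 0.001, -1.0]]
wrist_force: [-0.7, 0.0, 0.8]
finger_gap: 0.0407
finger_force: 0.0
```

Call:
{"name": "step_arm", "arguments": {"targets": [{"x":0,"y":0,"z":0,"ax":0,"ay":0,"az":0,"hand":0.05},{"x":0,"y":0,"z":-0.15,"ax":0,"ay":0,"az":0,"hand":0.05},{"x":0,"y":0,"z":-0.35,"ax":0,"ay":0,"az":0,"hand":0.05},{"x":0,"y":0,"z":-0.6,"ax":0,"ay":0,"az":0,"hand":0.05},{"x":0,"y":0,"z":-0.85,"ax":0,"ay":0,"az":0,"hand":0.05},{"x":0,"y":0,"z":-0.9,"ax":0,"ay":0,"az":0,"hand":0.05}]}}

```text
time: 10.35
tool_pos: [0.5414, 0.3683, 0.2419]
tool_rot: [[-0.963, -0.271, 0.012], [-0.27, 0.963, 0.007], [-0.013, 0.004, -1.0]]
wrist_force: [0.4, 0.7, 0.7]
finger_gap: 0.0406
finger_force: 0.0
```

```bash
python3 w.py w6 cork_in_seat cork_middle
```

```text
t 10.35 tcp [0.5414 0.3683 0.2419] cam [0.4719 0.3477 0.4045] gap 0.04057599017360115 
R [[-0.963, -0.271, 0.012], [-0.27, 0.963, 0.007], [-0.013, 0.004, -1.0]] 
j [ 0.5454  0.2394  1.0113  0.      1.8771 -1.2993] [0.4278 0.6972 0.6554]
tip cork_in_seat 0.91 [258.  156.4]
cut cork_in_seat 0.68 [257.6 162.3] 787 [0.5373 0.3677 0.067 ] [[0.5260677198258111, 0.3543578776250857, 0.009060356773008172], [0.5530271130175072, 0.38187552130147623, 0.07804137826284738]]
tip cork_middle 0.69 [257.8 161.1]
```

View pics/w6.png

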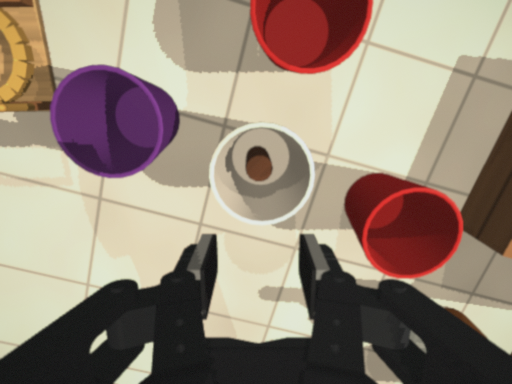

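The cork now stands inside the white jar at (259,165), so that part is done. Next I go behind the ball with the fingers half open as a two-finger cradle across the slot.

Call:
{"name": "step_arm", "arguments": {"targets": [{"x":0.05,"y":-0.22,"z":0,"ax":0,"ay":0,"az":0,"hand":0.05},{"x":0.1,"y":-0.45,"z":0,"ax":0,"ay":0,"az":0,"hand":0.05},{"x":0.15,"y":-0.68,"z":0,"ax":0,"ay":0,"az":0,"hand":0.05},{"x":0.2,"y":-0.9,"z":0,"ax":0,"ay":0,"az":0,"hand":0.05},{"x":0.2,"y":-0.9,"z":0,"ax":0,"ay":0,"az":0,"hand":0.05}]}}

```text
time: 11.05
tool_pos: [0.5498, 0.178, 0.2293]
tool_rot: [[-0.964, -0.264, -0.004], [-0.264, 0.964, -0.003], [0.004, -0.002, -1.0]]
wrist_force: [0.2, 0.1, -0.1]
finger_gap: 0.0405
finger_force: 0.0
```

Call:
{"name": "step_arm", "arguments": {"targets": [{"x":0.05,"y":-0.22,"z":0,"ax":0,"ay":0,"az":0,"hand":0.05},{"x":0.1,"y":-0.45,"z":0,"ax":0,"ay":0,"az":0,"hand":0.05},{"x":0.15,"y":-0.68,"z":0,"ax":0,"ay":0,"az":0,"hand":0.05},{"x":0.2,"y":-0.9,"z":0,"ax":0,"ay":0,"az":0,"hand":0.05},{"x":0.2,"y":-0.9,"z":0,"ax":0,"ay":0,"az":0,"hand":0.05}]}}

```text
time: 11.55
tool_pos: [0.5596, -0.0053, 0.229]
tool_rot: [[-0.964, -0.265, -0.004], [-0.265, 0.964, -0.001], [0.005, -0.0, -1.0]]
wrist_force: [-0.3, 0.1, 0.2]
finger_gap: 0.0408
finger_force: 0.0
```

Call:
{"name": "step_arm", "arguments": {"targets": [{"x":0.05,"y":-0.22,"z":0,"ax":0,"ay":0,"az":0.25,"hand":0.05},{"x":0.1,"y":-0.45,"z":0,"ax":0,"ay":0,"az":0.5,"hand":0.05},{"x":0.14,"y":-0.65,"z":0,"ax":0,"ay":0,"az":0.75,"hand":0.05},{"x":0.175,"y":-0.755,"z":0,"ax":0,"ay":0,"az":1,"hand":0.05},{"x":0.175,"y":-0.755,"z":0,"ax":0,"ay":0,"az":1,"hand":0.05}]}}

```text
time: 12.05
tool_pos: [0.5669, -0.1572, 0.229]
tool_rot: [[-0.968, 0.252, -0.004], [0.252, 0.968, 0.001], [0.004, -0.0, -1.0]]
wrist_force: [0.0, -0.0, -0.3]
finger_gap: 0.0406
finger_force: 0.0
```

Call:
{"name": "step_arm", "arguments": {"targets": [{"x":0,"y":0,"z":0,"ax":0,"ay":0,"az":0.25,"hand":0.05},{"x":0,"y":0,"z":0,"ax":0,"ay":0,"az":0.5,"hand":0.05},{"x":0,"y":0,"z":0,"ax":0,"ay":0,"az":0.75,"hand":0.05},{"x":0,"y":0,"z":0,"ax":0,"ay":0,"az":1,"hand":0.05}]}}

```text
time: 12.45
tool_pos: [0.5675, -0.1533, 0.2303]
tool_rot: [[-0.715, 0.699, -0.002], [0.699, 0.715, 0.002], [0.003, -0.0, -1.0]]
wrist_force: [0.0, 0.3, -0.7]
finger_gap: 0.0403
finger_force: 0.0
```

Call:
{"name": "step_arm", "arguments": {"targets": [{"x":0,"y":0,"z":0,"ax":0,"ay":0,"az":0.25,"hand":0.05},{"x":0,"y":0,"z":0,"ax":0,"ay":0,"az":0.5,"hand":0.05},{"x":0,"y":0,"z":0,"ax":0,"ay":0,"az":0.75,"hand":0.05},{"x":0,"y":0,"z":0,"ax":0,"ay":0,"az":1,"hand":0.05},{"x":0,"y":0,"z":0,"ax":0,"ay":0,"az":1,"hand":0.05}]}}

```text
time: 12.95
tool_pos: [0.5675, -0.1535, 0.2305]
tool_rot: [[-0.273, 0.962, -0.002], [0.962, 0.273, 0.001], [0.002, -0.001, -1.0]]
wrist_force: [-0.6, -0.2, 0.6]
finger_gap: 0.0403
finger_force: 0.0
```

```bash
cat > f.py <<'E'
from h import *
import sys
from scipy.optimize import least_squares
np.set_printoptions(precision=4,suppress=True)
O=np.array([.5337,-.0404,0]);B=np.array([[.960,.281,0],[-.281,.960,0],[0,0,1]])  # rows ex,ey,ez
st=r.read_state();R=np.array(st["tool_rot"])
print("t",st["time"],"tcp rest mm",B@(np.array(st["tool_pos"])-O)*1e3,"tool axes in rest",(B@R).round(3).tolist(),"F",np.array(st["wrist_force"]))
for c in sys.argv[2:]:
    s=r.snapshot(c);P=pose(s,st)
    cv2.imwrite(f"pics/{sys.argv[1]}_{c}.png",s["color"][:,:,::-1])
    for k in r.cut_out(c,"flask")[:1]:
        m=cv2.erode(k["pixels"].astype(np.uint8),np.ones((2,2)))>0
        q=(cloud(s,P,m)-O)@B.T*1e3
        q=q[(q[:,2]>20)&(q[:,2]<190)]
        # fit ball + neck axis jointly
        def res(x):
            a=x[3:]/np.linalg.norm(x[3:]);d=q-x[:3];h=d@a
            rad=np.linalg.norm(d-np.outer(h,a),axis=1)
            return np.where(h>43.4,rad-12,np.linalg.norm(d,axis=1)-45)
        best=min((least_squares(res,np.r_[b0,a0],loss="soft_l1",f_scale=3) for b0 in(q.mean(0)-[0,0,20],np.array([0,90,62.])) for a0 in([1,0,.1],[.7,0,.7],[.1,0,1])),key=lambda f:f.cost)
        b=best.x[:3];a=best.x[3:]/np.linalg.norm(best.x[3:])
        print(c,round(k["score"],2),len(q),"ball",b.round(1),"axis",a.round(3),"lean",np.degrees(np.arccos(a[2])).round(1),"cost",round(best.cost/len(q),2))
    T=r.tip_of(c,"flask_lip")
    if T:print(c,"lip px",[(round(k["score"],2),np.round(k["xy"],1).tolist()) for k in T[:2]])
E
python3 f.py p0 wrist side scene
```

```text
t 12.95 tcp rest mm [   0.6666 -118.0543  230.5146] tool axes in rest [[0.008, 1.0, -0.001], [1.0, -0.008, 0.002], [0.002, -0.001, -1.0]] F [-0.5968 -0.2187  0.5805]
wrist 0.59 9066 ball [  0.9 -43.8  81.7] axis [0.987 0.002 0.158] lean 80.9 cost 0.29
wrist lip px [(0.7, [376.0, 99.0])]
side 0.73 821 ball [ -1.1 -40.6  81.5] axis [ 0.987 -0.005  0.162] lean 80.7 cost 1.12
side lip px [(0.71, [302.4, 202.2])]
scene 0.79 807 ball [  1.2 -44.9  80. ] axis [ 0.989 -0.006  0.149] lean 81.4 cost 1.53
scene lip px [(0.92, [251.2, 216.4])]
```

Call:
{"name": "step_arm", "arguments": {"targets": [{"x":0,"y":0,"z":0.22,"ax":0,"ay":0,"az":0,"hand":0.05},{"x":0,"y":0,"z":0.44,"ax":0,"ay":0,"az":0,"hand":0.05},{"x":0,"y":0,"z":0.64,"ax":0,"ay":0,"az":0,"hand":0.05},{"x":0,"y":0,"z":0.8,"ax":0,"ay":0,"az":0,"hand":0.05},{"x":0,"y":0,"z":0.88,"ax":0,"ay":0,"az":0,"hand":0.05},{"x":0,"y":0,"z":0.905,"ax":0,"ay":0,"az":0,"hand":0.05},{"x":0,"y":0,"z":0.905,"ax":0,"ay":0,"az":0,"hand":0.05}]}}

```text
time: 14.1
tool_pos: [0.5677, -0.1559, 0.0515]
tool_rot: [[-0.27, 0.963, 0.001], [0.963, 0.27, -0.0], [-0.0, 0.0, -1.0]]
wrist_force: [-0.2, 0.3, 0.6]
finger_gap: 0.0409
finger_force: 0.0
```

Call:
{"name": "step_arm", "arguments": {"targets": [{"x":0.05,"y":0,"z":0,"ax":0,"ay":0,"az":0,"hand":0.05},{"x":0.1,"y":0,"z":0,"ax":0,"ay":0,"az":0,"hand":0.05},{"x":0.14,"y":0,"z":0,"ax":0,"ay":0,"az":0,"hand":0.05},{"x":0.18,"y":0,"z":0,"ax":0,"ay":0,"az":0,"hand":0.05},{"x":0.22,"y":0,"z":0,"ax":0,"ay":0,"az":0,"hand":0.05},{"x":0.26,"y":0,"z":0,"ax":0,"ay":0,"az":0,"hand":0.05},{"x":0.3,"y":0,"z":0,"ax":0,"ay":0,"az":0,"hand":0.05},{"x":0.3,"y":0,"z":0,"ax":0,"ay":0,"az":0,"hand":0.05}]}}

```text
time: 14.9
tool_pos: [0.5509, -0.0968, 0.0508]
tool_rot: [[-0.271, 0.962, -0.0], [0.962, 0.271, 0.001], [0.001, 0.0, -1.0]]
wrist_force: [-0.1, -0.5, -0.5]
finger_gap: 0.0402
finger_force: 0.0
```

```bash
python3 f.py p1 wrist side scene
```

```text
t 14.9 tcp rest mm [  0.6631 -58.9847  50.8209] tool axes in rest [[0.01, 1.0, 0.0], [1.0, -0.01, 0.001], [0.001, 0.0, -1.0]] F [-0.1057 -0.5095 -0.4999]
wrist 0.67 49517 ball [ 0.5 -2.8 81.9] axis [0.907 0.077 0.413] lean 65.6 cost 1.55
side 0.94 377 ball [-1.4  2.2 81.4] axis [-0.586 -0.313  0.747] lean 41.6 cost 2.01
scene 0.64 415 ball [ 1.4 -2.  79.1] axis [0.987 0.037 0.159] lean 80.9 cost 2.41
scene lip px [(0.6, [259.2, 203.4])]
```

Call:
{"name": "step_arm", "arguments": {"targets": [{"x":0.04,"y":0,"z":0,"ax":0,"ay":0,"az":0,"hand":0.05},{"x":0.08,"y":0,"z":0,"ax":0,"ay":0,"az":0,"hand":0.05},{"x":0.12,"y":0,"z":0,"ax":0,"ay":0,"az":0,"hand":0.05},{"x":0.16,"y":0,"z":0,"ax":0,"ay":0,"az":0,"hand":0.05},{"x":0.2,"y":0,"z":0,"ax":0,"ay":0,"az":0,"hand":0.05},{"x":0.23,"y":0,"z":0,"ax":0,"ay":0,"az":0,"hand":0.05},{"x":0.26,"y":0,"z":0,"ax":0,"ay":0,"az":0,"hand":0.05},{"x":0.28,"y":0,"z":0,"ax":0,"ay":0,"az":0,"hand":0.05}]}}

```text
time: 16.15
tool_pos: [0.5359, -0.0434, 0.0509]
tool_rot: [[-0.271, 0.963, 0.0], [0.963, 0.271, 0.0], [0.0, 0.0, -1.0]]
wrist_force: [-0.7, -1.5, 0.7]
finger_gap: 0.0403
finger_force: 0.6
```

Call:
{"name": "step_arm", "arguments": {"targets": [{"x":0.03,"y":0,"z":0,"ax":0,"ay":0,"az":0,"hand":0.05},{"x":0.06,"y":0,"z":0,"ax":0,"ay":0,"az":0,"hand":0.05},{"x":0.09,"y":0,"z":0,"ax":0,"ay":0,"az":0,"hand":0.05},{"x":0.12,"y":0,"z":0,"ax":0,"ay":0,"az":0,"hand":0.05},{"x":0.14,"y":0,"z":0,"ax":0,"ay":0,"az":0,"hand":0.05},{"x":0.16,"y":0,"z":0,"ax":0,"ay":0,"az":0,"hand":0.05},{"x":0.18,"y":0,"z":0,"ax":0,"ay":0,"az":0,"hand":0.05},{"x":0.18,"y":0,"z":0,"ax":0,"ay":0,"az":0,"hand":0.05}]}}

```text
time: 16.95
tool_pos: [0.5261, -0.0089, 0.0509]
tool_rot: [[-0.271, 0.963, -0.0], [0.963, 0.271, 0.0], [0.0, 0.0, -1.0]]
wrist_force: [-0.1, -0.7, -0.0]
finger_gap: 0.0404
finger_force: 0.0
```

```bash
python3 f.py p2 wrist side scene
```

```text
t 16.95 tcp rest mm [ 1.5899 32.3393 50.8832] tool axes in rest [[0.01, 1.0, 0.0], [1.0, -0.01, 0.0], [0.0, 0.0, -1.0]] F [-0.0973 -0.7408 -0.0069]
wrist 0.9 42313 ball [ 0.4 89.8 62.1] axis [ 0.755 -0.085  0.65 ] lean 49.5 cost 0.16
wrist lip px [(0.56, [76.2, 285.6])]
side 0.55 275 ball [-0.9 92.3 62.9] axis [-0.076 -0.986  0.148] lean 81.5 cost 1.33
scene 0.77 192 ball [ 0.8 89.  58.5] axis [ 0.756 -0.089  0.649] lean 49.5 cost 2.55
scene lip px [(0.73, [268.1, 178.5])]
```

The wrist fit puts the ball seated at rest (0, 90, 62), leaning 49.5° and swung about −6°. I back off, rise and go round to the outer side of the lip.

Call:
{"name": "step_arm", "arguments": {"targets": [{"x":-0.1,"y":0,"z":0,"ax":0,"ay":0,"az":0,"hand":0.05},{"x":-0.2,"y":0,"z":0,"ax":0,"ay":0,"az":0,"hand":0.05},{"x":-0.2,"y":0,"z":-0.2,"ax":0,"ay":0,"az":0,"hand":0.57},{"x":-0.2,"y":0,"z":-0.4,"ax":0,"ay":0,"az":0,"hand":0.57},{"x":-0.2,"y":0,"z":-0.6,"ax":0,"ay":0,"az":0,"hand":0.57},{"x":-0.2,"y":0,"z":-0.75,"ax":0,"ay":0,"az":0,"hand":0.57},{"x":-0.2,"y":0,"z":-0.75,"ax":0,"ay":0,"az":0,"hand":0.57}]}}

```text
time: 18.1
tool_pos: [0.539, -0.0483, 0.2071]
tool_rot: [[-0.27, 0.963, 0.01], [0.963, 0.27, -0.001], [-0.004, 0.009, -1.0]]
wrist_force: [0.2, 0.4, 0.5]
finger_gap: 0.0186
finger_force: 0.0
```

Call:
{"name": "step_arm", "arguments": {"targets": [{"x":0.1,"y":0.16,"z":0,"ax":0,"ay":0,"az":-0.25,"hand":0.57},{"x":0.2,"y":0.32,"z":0,"ax":0,"ay":0,"az":-0.5,"hand":0.57},{"x":0.3,"y":0.47,"z":0,"ax":0,"ay":0,"az":-0.75,"hand":0.57},{"x":0.44,"y":0.62,"z":0,"ax":0,"ay":0,"az":-1,"hand":0.57},{"x":0.44,"y":0.62,"z":0,"ax":0,"ay":0,"az":-1,"hand":0.57}]}}

```text
time: 18.6
tool_pos: [0.6335, 0.0744, 0.1975]
tool_rot: [[-0.721, 0.693, -0.004], [0.693, 0.721, 0.002], [0.004, -0.002, -1.0]]
wrist_force: [-0.2, -0.8, 0.7]
finger_gap: 0.0185
finger_force: 0.0
```

Call:
{"name": "step_arm", "arguments": {"targets": [{"x":0,"y":0,"z":0,"ax":0,"ay":0,"az":-0.25,"hand":0.57},{"x":0,"y":0,"z":0,"ax":0,"ay":0,"az":-0.5,"hand":0.57},{"x":0,"y":0,"z":0,"ax":0,"ay":0,"az":-0.75,"hand":0.57},{"x":0,"y":0,"z":0,"ax":0,"ay":0,"az":-1,"hand":0.57}]}}

```text
time: 19.0
tool_pos: [0.6322, 0.0698, 0.1997]
tool_rot: [[-0.97, 0.243, -0.002], [0.243, 0.97, -0.0], [0.001, -0.001, -1.0]]
wrist_force: [0.3, 0.7, 0.8]
finger_gap: 0.0182
finger_force: 0.0
```

Call:
{"name": "step_arm", "arguments": {"targets": [{"x":0,"y":0,"z":0,"ax":0,"ay":0,"az":-0.25,"hand":0.57},{"x":0,"y":0,"z":0,"ax":0,"ay":0,"az":-0.5,"hand":0.57},{"x":0,"y":0,"z":0,"ax":0,"ay":0,"az":-0.75,"hand":0.57},{"x":0,"y":0,"z":0,"ax":0,"ay":0,"az":-1,"hand":0.57},{"x":0,"y":0,"z":0,"ax":0,"ay":0,"az":-1,"hand":0.57}]}}

```text
time: 19.5
tool_pos: [0.6322, 0.0698, 0.1999]
tool_rot: [[-0.963, -0.27, -0.001], [-0.27, 0.963, -0.0], [0.001, 0.0, -1.0]]
wrist_force: [-1.1, 0.5, -0.4]
finger_gap: 0.0181
finger_force: 0.0
```

```bash
python3 f.py p3 wrist side scene
```

```text
t 19.5 tcp rest mm [125.5665  78.1209 199.8904] tool axes in rest [[-1.0, 0.011, -0.001], [0.011, 1.0, 0.0], [0.001, 0.0, -1.0]] F [-1.1279  0.4831 -0.4056]
wrist 0.67 9801 ball [ 0.3 89.7 62. ] axis [ 0.753 -0.084  0.653] lean 49.2 cost 0.59
wrist lip px [(0.92, [256.2, 138.8])]
side 0.6 809 ball [-1.6 93.3 62.3] axis [ 0.754 -0.087  0.651] lean 49.4 cost 1.32
side lip px [(0.86, [263.9, 178.8])]
scene 0.67 649 ball [ 1.9 89.4 59.5] axis [ 0.757 -0.1    0.646] lean 49.8 cost 3.25
scene lip px [(0.81, [264.2, 175.1])]
```

Call:
{"name": "step_arm", "arguments": {"targets": [{"x":0,"y":0.012,"z":0.2,"ax":0,"ay":0,"az":0,"hand":0.57},{"x":0,"y":0.012,"z":0.38,"ax":0,"ay":0,"az":0,"hand":0.57},{"x":0,"y":0.012,"z":0.5,"ax":0,"ay":0,"az":0,"hand":0.57},{"x":0,"y":0.012,"z":0.54,"ax":0,"ay":0,"az":0,"hand":0.57},{"x":0,"y":0.012,"z":0.54,"ax":0,"ay":0,"az":0,"hand":0.57}]}}

```text
time: 20.45
tool_pos: [0.6313, 0.0726, 0.0916]
tool_rot: [[-0.963, -0.27, -0.003], [-0.27, 0.963, -0.0], [0.002, 0.001, -1.0]]
wrist_force: [-0.3, -0.1, -0.7]
finger_gap: 0.0187
finger_force: 0.0
```

Call:
{"name": "step_arm", "arguments": {"targets": [{"x":0.05,"y":0,"z":0,"ax":0,"ay":0,"az":0,"hand":0.57},{"x":0.1,"y":0,"z":0,"ax":0,"ay":0,"az":0,"hand":0.57},{"x":0.13,"y":0.003,"z":0,"ax":0,"ay":0,"az":0,"hand":0.57},{"x":0.16,"y":0.006,"z":-0.005,"ax":0,"ay":0,"az":0,"hand":0.57},{"x":0.19,"y":0.01,"z":-0.01,"ax":0,"ay":0,"az":0,"hand":0.57},{"x":0.22,"y":0.013,"z":-0.015,"ax":0,"ay":0,"az":0,"hand":0.57},{"x":0.25,"y":0.016,"z":-0.02,"ax":0,"ay":0,"az":0,"hand":0.57},{"x":0.25,"y":0.016,"z":-0.02,"ax":0,"ay":0,"az":0,"hand":0.57}]}}

```text
time: 21.25
tool_pos: [0.5823, 0.062, 0.0975]
tool_rot: [[-0.963, -0.27, 0.0], [-0.27, 0.963, -0.0], [-0.0, -0.0, -1.0]]
wrist_force: [0.5, 0.1, -0.4]
finger_gap: 0.0185
finger_force: 0.3
```

```bash
python3 f.py p4 wrist side scene
```

```text
t 21.25 tcp rest mm [75.4647 84.6779 97.5286] tool axes in rest [[-1.0, 0.011, 0.0], [0.011, 1.0, -0.0], [-0.0, -0.0, -1.0]] F [ 0.4833  0.0762 -0.3694]
wrist 0.82 24391 ball [ 0.4 89.6 62.1] axis [ 0.507 -0.05   0.86 ] lean 30.6 cost 0.69
wrist lip px [(0.66, [253.6, 247.2])]
side 0.67 811 ball [-1.8 93.3 62.2] axis [ 0.507 -0.053  0.861] lean 30.6 cost 1.48
side lip px [(0.91, [255.1, 175.5])]
scene 0.94 545 ball [ 0.7 89.2 59.8] axis [ 0.536 -0.069  0.841] lean 32.7 cost 2.37
scene lip px [(0.74, [262.9, 165.8])]
```

Call:
{"name": "step_arm", "arguments": {"targets": [{"x":0.035,"y":0.003,"z":0,"ax":0,"ay":0,"az":0,"hand":0.57},{"x":0.07,"y":0.006,"z":-0.005,"ax":0,"ay":0,"az":0,"hand":0.57},{"x":0.105,"y":0.009,"z":-0.01,"ax":0,"ay":0,"az":0,"hand":0.57},{"x":0.14,"y":0.012,"z":-0.015,"ax":0,"ay":0,"az":0,"hand":0.57},{"x":0.17,"y":0.015,"z":-0.02,"ax":0,"ay":0,"az":0,"hand":0.57},{"x":0.2,"y":0.017,"z":-0.02,"ax":0,"ay":0,"az":0,"hand":0.57},{"x":0.225,"y":0.019,"z":-0.02,"ax":0,"ay":0,"az":0,"hand":0.57},{"x":0.24,"y":0.02,"z":-0.02,"ax":0,"ay":0,"az":0,"hand":0.57}]}}

```text
time: 22.5
tool_pos: [0.5352, 0.053, 0.1008]
tool_rot: [[-0.963, -0.27, -0.0], [-0.27, 0.963, -0.0], [0.0, 0.0, -1.0]]
wrist_force: [0.6, 0.5, 0.3]
finger_gap: 0.0187
finger_force: 0.0
```

Call:
{"name": "step_arm", "arguments": {"targets": [{"x":0,"y":0,"z":0,"ax":0,"ay":0,"az":0,"hand":0.57}]}}

```text
time: 22.6
tool_pos: [0.5353, 0.053, 0.1008]
tool_rot: [[-0.963, -0.27, -0.0], [-0.27, 0.963, -0.0], [0.0, 0.0, -1.0]]
wrist_force: [0.1, 1.0, 0.8]
finger_gap: 0.0186
finger_force: 0.0
```

```bash
python3 f.py p5 wrist side scene
```

```text
t 22.6 tcp rest mm [ 27.7371  89.2039 100.7969] tool axes in rest [[-1.0, 0.011, -0.0], [0.011, 1.0, 0.0], [0.0, 0.0, -1.0]] F [0.069  1.0035 0.7924]
wrist 0.59 18395 ball [ 0.3 89.6 62.2] axis [ 0.058 -0.006  0.998] lean 3.3 cost 1.49
wrist lip px [(0.73, [255.1, 259.0])]
side 0.62 815 ball [-1.9 93.3 62.3] axis [ 0.059 -0.015  0.998] lean 3.5 cost 1.65
side lip px [(0.84, [241.5, 177.2])]
scene 0.64 507 ball [ 0.9 88.9 59.5] axis [ 0.088 -0.014  0.996] lean 5.1 cost 1.41
```

Call:
{"name": "step_arm", "arguments": {"targets": [{"x":0.012,"y":0,"z":0,"ax":0,"ay":0,"az":0,"hand":0.57},{"x":0.022,"y":0,"z":0,"ax":0,"ay":0,"az":0,"hand":0.57},{"x":0.03,"y":0,"z":0,"ax":0,"ay":0,"az":0,"hand":0.57},{"x":0.03,"y":0,"z":0,"ax":0,"ay":0,"az":0,"hand":0.57},{"x":0.03,"y":0,"z":0,"ax":0,"ay":0,"az":0,"hand":0.57}]}}

```text
time: 23.55
tool_pos: [0.5298, 0.0514, 0.1009]
tool_rot: [[-0.963, -0.27, -0.0], [-0.27, 0.963, -0.0], [0.0, -0.0, -1.0]]
wrist_force: [0.3, 0.1, 0.9]
finger_gap: 0.0186
finger_force: 0.0
```

```bash
python3 f.py p6 wrist side scene
```

```text
t 23.55 tcp rest mm [ 22.0712  89.219  100.8978] tool axes in rest [[-1.0, 0.011, -0.0], [0.011, 1.0, -0.0], [0.0, -0.0, -1.0]] F [0.3451 0.0962 0.8511]
wrist 0.96 17976 ball [ 0.3 89.6 62.2] axis [ 0.008 -0.006  1.   ] lean 0.6 cost 1.58
wrist lip px [(0.87, [255.6, 258.4])]
side 0.84 793 ball [-1.8 93.4 62.1] axis [ 0.008 -0.019  1.   ] lean 1.2 cost 1.59
side lip px [(0.74, [238.9, 182.3])]
scene 0.76 538 ball [ 0.7 89.1 59.9] axis [ 0.736 -0.442  0.513] lean 59.1 cost 2.64
```

The flask is upright, about 0.6° off. I withdraw slowly outward, then up.

Call:
{"name": "step_arm", "arguments": {"targets": [{"x":-0.02,"y":0,"z":0,"ax":0,"ay":0,"az":0,"hand":0.57},{"x":-0.06,"y":0,"z":0,"ax":0,"ay":0,"az":0,"hand":0.57},{"x":-0.15,"y":0,"z":0,"ax":0,"ay":0,"az":0,"hand":0.57},{"x":-0.3,"y":0,"z":0,"ax":0,"ay":0,"az":0,"hand":0.57},{"x":-0.45,"y":0,"z":0,"ax":0,"ay":0,"az":0,"hand":0.57},{"x":-0.6,"y":0,"z":0,"ax":0,"ay":0,"az":0,"hand":0.57},{"x":-0.6,"y":0,"z":-0.2,"ax":0,"ay":0,"az":0,"hand":0.57},{"x":-0.6,"y":0,"z":-0.4,"ax":0,"ay":0,"az":0,"hand":0.57}]}}

```text
time: 24.8
tool_pos: [0.6455, 0.0842, 0.1778]
tool_rot: [[-0.963, -0.271, -0.007], [-0.271, 0.963, -0.001], [0.007, 0.001, -1.0]]
wrist_force: [0.0, -0.5, 1.1]
finger_gap: 0.0183
finger_force: 0.0
```

Call:
{"name": "step_arm", "arguments": {"targets": [{"x":0,"y":0,"z":-0.2,"ax":0,"ay":0,"az":0,"hand":0.57},{"x":0,"y":0,"z":-0.35,"ax":0,"ay":0,"az":0,"hand":0.57},{"x":0,"y":0,"z":-0.35,"ax":0,"ay":0,"az":0,"hand":0.57},{"x":0,"y":0,"z":-0.35,"ax":0,"ay":0,"az":0,"hand":0.57}]}}

```text
time: 25.2
tool_pos: [0.6463, 0.0841, 0.2515]
tool_rot: [[-0.963, -0.27, 0.002], [-0.27, 0.963, 0.0], [-0.002, -0.0, -1.0]]
wrist_force: [-0.0, -0.9, -1.0]
finger_gap: 0.0186
finger_force: 0.0
```

```bash
python3 f.py p7 wrist side scene
```

```text
t 25.2 tcp rest mm [143.0486  87.8952 251.4666] tool axes in rest [[-1.0, 0.011, 0.002], [0.011, 1.0, -0.0], [-0.002, -0.0, -1.0]] F [-0.0203 -0.9325 -0.9925]
wrist 0.85 5465 ball [ 0.2 89.6 62. ] axis [ 0.007 -0.006  1.   ] lean 0.5 cost 0.5
side 0.8 775 ball [-1.8 93.2 62. ] axis [ 0.013 -0.018  1.   ] lean 1.3 cost 1.71
side lip px [(0.81, [243.9, 180.9])]
scene 0.85 703 ball [ 1.4 88.9 59.9] axis [ 0.019 -0.005  1.   ] lean 1.1 cost 3.26
scene lip px [(0.91, [248.4, 151.9]), (0.72, [229.7, 211.4])]
```

View pics/p7_side.png

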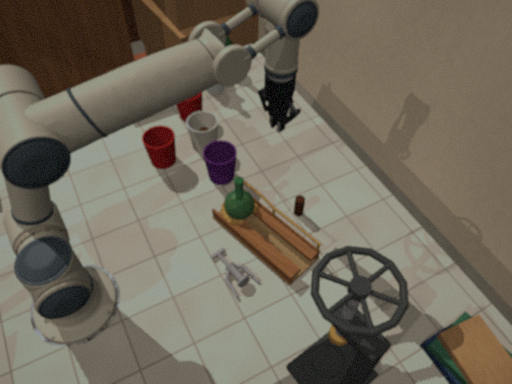

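The side view shows the flask upright in the seat at (239,202) and the cork in the white jar at (202,128). The spare cork at (299,205) and the corkscrew at (235,268) are undisturbed, and the gripper is clear.

```bash
python3 -c "
from bench import r
print(r.finish_job())"
```

```text
the job is handed in; nothing more can be done
None
```

The job is handed in at about 25 s: the cherrywood cork is in the white jar and the flask stands upright in the ring seat (about 0.5° off vertical by the wrist camera), with the gripper clear and the jar, the spare cork and the corkscrew left where they were.

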